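# Index a drilling fixture to its third notch

### The job

Set the indexing fixture for the next hole: with the upright thumb peg of its lever, first bring the plate back (clockwise seen from above) all the way to its stop and let the lever go free. Then push the peg anticlockwise one click at a time, letting the lever go free and come to rest after every click, until it rests in the third notch from the stop; do not click past the third notch. Keep the push on the fixture below 15 N and leave the other things on the bench where they are.

Things in the scene. Friction and masses are not known exactly. Their poses are not given: they have to be found in the camera images.
- fixture: Teal cast indexing fixture bolted to the bench: round foot 156 mm across, drum 128 mm across up to 40 mm. On its -x side a column with an arm and drill bushing over the plate, 136 mm high, its highest part. Origin on the vertical axis of plate and lever, at bench height; z up. Lever angle from its x axis, anticlockwise from above: -0.54 rad at notch 0 (stop), 0 at notch 3.
- plate_centre (a point): Centre of the steel index plate's top, on the axis, 64 mm up. Plate 120 mm across, on it a round aluminium workpiece 92 mm across, up to 96 mm high. The plate clicks from notch to notch, 0.18 rad apart: notch 0, where its rim lug meets the stop post, to notch 6. The lever rests at -0.54, -0.36, -0.18, 0, +0.18, +0.36, +0.54 rad in them. It starts in notch 1, 2 or 3.
- thumb_lever: Flat steel lever bar, 16 mm wide, top 50 mm up, coming out from under the plate, with an upright aluminium peg at its end. Origin on the fixture's axis at bench height; x along the bar to the peg, z up. It drives the plate through a torsion spring, 2.4 N m/rad (260 N/m at the peg). Left free it springs back in line with the plate. Push it sideways; fingers may stand either side; no grip needed.
- thumb_peg (a point): Point on the axis of the thumb peg, 85 mm above the bench. The peg is a vertical cylinder 16 mm across, top 106 mm above the bench, 95 mm from the fixture's axis; it clears the plate's rim by 27 mm. A push winds the spring by up to 0.4 rad with the plate hardly moving, then the plate jumps one notch with a click and the push drops suddenly. Pushing on gives the next click.
- stop_post (a point): Top of the fixed stop post, 10 mm thick, at the plate's rim. The push at which the plate clicks varies from day to day, 3 to 10 N at the peg, about the same at every notch both ways, so the distance is not known beforehand; in a click it drops by over 2 N, within 0.3 s if the hand stands still. With the plate at the stop, a push back only grows with no click: 11.5 N without a click means the stop.
- oil_can: Bystander: a small red oil can, 68 mm across, 125 mm high with its thin spout. Origin at the centre of its underside.
- v_block: Bystander: a steel V-block 50 x 40 x 30 mm. Origin at the centre of its underside.
- bit_case: Bystander: a grey open case of drill bits, 110 x 190 x 20 mm. Origin at the centre of its underside.
- cordless_drill: Bystander: a red and black cordless drill standing on its battery, about 0.2 m high, chuck to its -y side. Origin under the battery's centre.

How it is judged (in metres and radians):
On the way, in this order (a step that is already met when the one before it is completed fails the run):
1. the lever rests free at the stop (y of thumb_peg in the frame of fixture between -0.0538 and -0.0438 m and contact force between thumb_lever and anything else below 0.2 N and angular speed of thumb_lever below 0.1 rad/s), for 0.2 s.
2. the lever rests free at the first notch (y of thumb_peg in the frame of fixture between -0.0385 and -0.0285 m and contact force between thumb_lever and anything else below 0.2 N and angular speed of thumb_lever below 0.1 rad/s), for 0.2 s.
3. the lever rests free at the second notch (y of thumb_peg in the frame of fixture between -0.022 and -0.012 m and contact force between thumb_lever and anything else below 0.2 N and angular speed of thumb_lever below 0.1 rad/s), for 0.2 s.
4. the lever rests free at the third notch (y of thumb_peg in the frame of fixture between -0.005 and 0.005 m and contact force between thumb_lever and anything else below 0.2 N and angular speed of thumb_lever below 0.1 rad/s), for 0.2 s.
At the end, for the whole second after the job is handed in: The thumb lever rests free, untouched, in the third notch from the stop: the peg within 4 mm of that notch's place across the fixture, about 17 mm from the next notch (y of thumb_peg in the frame of fixture between -0.004 and 0.004 m and contact force between thumb_lever and anything else below 0.2 N and angular speed of thumb_lever below 0.1 rad/s).
It fails at once if the fixture or its lever is pushed with more than 15 N (contact force between fixture and anything else above 15 N).
It fails at once if the lever comes to rest free beyond the third notch (y of thumb_peg in the frame of fixture above 0.01 m and contact force between thumb_lever and anything else below 0.1 N and angular speed of thumb_lever below 0.05 rad/s).
It fails at once if a bystander (oil can, V-block, bit case or drill) is moved by more than 20 mm (distance of any of oil_can, v_block, bit_case, cordless_drill from where it was at the start of the episode above 0.02 m).
It also fails if it takes over 72 s, if anything falls off the work surface, if the arm or the gripper's body presses on something with over 40 N, if the wrist force passes 120 N, or if a joint passes its speed limit or range.

### The arm

A 6-joint arm with a two-finger parallel gripper is mounted at the origin on the work surface. World frame = base frame: x ahead of the robot, y to its left, z up, the work surface at z = 0. Lengths are in m, angles in degrees, forces in N, time in s.
With the tool pointing down it reaches from about 0.35 to 0.85 m from the base axis. Payload 8.1 kg.
Tool frame: the origin (TCP) lies on the centre line of the jaws, within the pads' length; the fingertips stand manip.finger_overhang ahead of it and the grasp point (between the pads) lies 5 mm behind it (manip.finger_overhang is the distance from the TCP to the fingertips, in m); z points along the fingers, y is the line along which they close (so a half turn about z gives the same grasp; the last joint's range is limited). The gripper opens to 93 mm and grips with 3 to 60 N. Pads are 15 mm wide; open, the fingers measure 128 mm over their backs; the gripper's body (75 mm by 188 mm) begins 65 mm behind the grasp point.
Start: joints at [-77.2, 7.471, 85.268, -0, 87.261, -4.893], TCP at [0.182, -0.572, 0.233] pointing down, gripper open.
Joint ranges: [-169.43, 169.43], [-51.17, 129.36], [1.28, 143.12], [-76.62, 256.62], [0, 156.53], [-152.29, 152.29]. Speed limits (degrees/s): [136.94, 136.94, 159.86, 180, 180, 180].

### API

Orientations are given as a 3x3 rotation matrix whose columns are the frame's x, y, z axes.
In Python, from plant import manip, jaws, kin, eyes, close_job, status gives the robot as it stands. The module is installed in compiled form; this text tells all that it offers. Calls block until the motion is done:
- manip.move_to(position, orientation): joint-space move of the TCP to a pose.
- manip.move_linear(position, ori=None, velocity=0.15, until_force=None): straight line of the TCP; ori=None keeps the orientation; velocity is the mean speed in m/s. With until_force (N) it stops when the force on the tool has changed by that much, and returns True; else False.
- manip.move_j(angles): joint-space move.
- jaws.grip(opening, f_grip=None): opening from 0.0 (shut) to 1.0 (fully open); f_grip is the grip in N (None keeps the last); returns when the fingers have stopped.
- manip.sleep(seconds).
- kin.ik(position, orientation): joint angles nearest the present ones, or None.
- eyes.capture(name): name is "side" or "top" or "wrist"; returns a dict with "pixels" (400x640x3 uint8, red, green, blue), "mtx" (3x3 intrinsics, pixels), "k1" (the pictures are not rectified: a ray, as slopes to the right and down, at radius r is drawn at 1 + k1 r^2 times it, then the intrinsics apply), "T" (4x4, takes a point from camera to world coordinates); the wrist camera has in their place "T_tool_cam" (4x4, takes a point from camera to tool coordinates, whose origin is the TCP and whose axes are the flange's). Camera axes: x right, y down, z forward; pixel columns grow to the right and rows downward; lengths in m; the calibration is good to about 2 mm. A picture is of the moment at which its call begins: read the wrist's pose just before it. There is no depth.
A pose or a line that the arm cannot do raises manip.IKError and nothing moves.
- close_job(): hands the job in; it is judged then, once.
Readings, each from a call of its own:
- status.get_clock(): time.
- status.get_q(): joint angles.
- status.get_dq(): joint speeds.
- status.get_joint_torque(): joint torques, N m.
- status.get_eef_pos(): TCP position.
- status.get_orientation(): TCP orientation.
- status.get_ft_force(): force on the tool from outside, world axes, zero at the start.
- status.get_ft_torque(): the same for the moment, N m.
- status.get_finger_gap(): opening from 0.0 (shut) to 1.0 (fully open).
- status.get_grip_force(): force on a finger pad.
Only numpy, scipy, OpenCV 4.12 (cv2) and the standard library are available. Lean on these libraries where they do the work, as an engineer would, in place of code of your own. Each camera call takes 0.05 s, during which the arm holds its last target. There are 200 camera calls.

## Working session

There is one attempt and no reset: what is moved stays moved. The work goes in short steps, each a Python script; the robot and the scene stay as the last script left them, time stands still between calls to the robot, and variables do not carry over. Pictures are saved under pics/ and viewed, at most 10 in all, crops included, and the job is handed in when it is done.

```bash
mkdir -p pics
python3 - <<'E'
from plant import manip,eyes,status
import cv2,numpy as np
for n in("top","side"):
    c=eyes.capture(n); cv2.imwrite(f"pics/{n}0.png",c["pixels"][:,:,::-1]); np.savez(f"pics/{n}0.npz",**{k:c[k] for k in("pixels","mtx","k1","T")})
    print(n,c["mtx"].tolist(),c["k1"],np.round(c["T"],3).tolist())
print(manip.finger_overhang,status.get_clock(),np.round(status.get_orientation(),3).tolist(),status.get_ft_force())
E
```

```text
top [[427.30898274099445, 0.0, 326.66281951748243], [0.0, 427.30898274099445, 203.54903398265773], [0.0, 0.0, 1.0]] -0.01609966520162812 [[-0.016, -0.987, 0.157, 0.257], [-1.0, 0.018, 0.007, 0.012], [-0.01, -0.157, -0.988, 1.537], [0.0, 0.0, 0.0, 1.0]]
side [[429.3789068147996, 0.0, 321.93586036733507], [0.0, 429.3789068147996, 207.46330889597039], [0.0, 0.0, 1.0]] -0.10390993669116276 [[-0.984, -0.114, 0.134, 0.318], [-0.176, 0.599, -0.781, 1.114], [0.009, -0.792, -0.61, 0.916], [0.0, 0.0, 0.0, 1.0]]
0.014 0.1 [[0.953, 0.304, -0.0], [0.304, -0.953, 0.002], [0.0, -0.002, -1.0]] [ 0.07924758  0.25112704 -0.88219119]
```

View pics/top0.png

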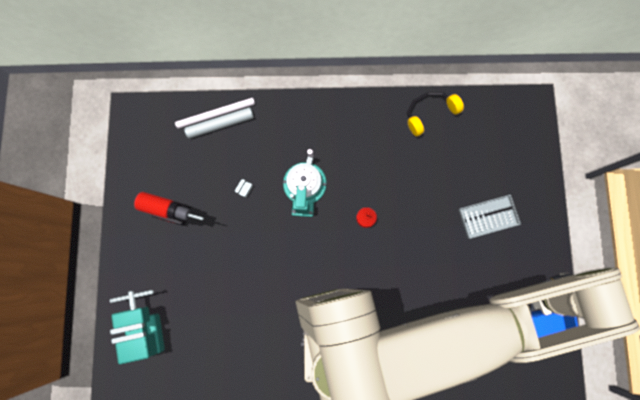

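View pics/side0.png

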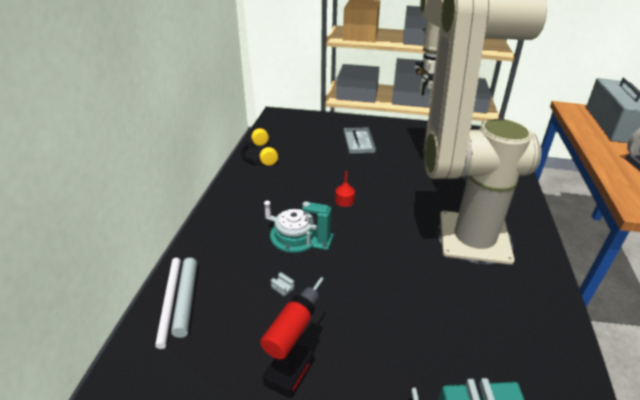

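The top view shows the fixture at about (304,183) px with its column towards the robot (302,205) and the peg on the far side at (310,152). The oil can is at (367,217) and the V-block at (244,187). The side view agrees: peg top at (267,205), column at (322,225).

```bash
cat > h.py <<'E'
import numpy as np,cv2
def pix(c,p):  # world point -> pixel
    T=np.linalg.inv(c["T"]); q=T[:3,:3]@np.array(p)+T[:3,3]; s=q[:2]/q[2]; s=s*(1+float(c["k1"])*(s@s)); return (c["mtx"]@np.r_[s,1])[:2]
def cast(c,uv,z):
    K=c["mtx"]; d=np.array([(uv[0]-K[0,2])/K[0,0],(uv[1]-K[1,2])/K[1,1]]); s=d.copy()
    for _ in range(10): s=d/(1+float(c["k1"])*(s@s))
    r=c["T"][:3,:3]@np.r_[s,1]; o=c["T"][:3,3]; return o+r*(z-o[2])/r[2]
def Rz(yaw):  # tool down, tool x axis along yaw
    a,b=np.cos(yaw),np.sin(yaw); return np.array([[a,b,0],[b,-a,0],[0,0,-1.]])
E
python3 - <<'E'
from h import *
from plant import manip,eyes,status
c=np.load("pics/top0.npz"); s=np.load("pics/side0.npz")
peg=cast(c,(310,152),.106); wp=cast(c,(304,178.5),.096); col=cast(c,(301,192),.136)
print("peg",peg,"workpiece",wp,"arm",col,np.linalg.norm((peg-wp)[:2]),"peg in side",pix(s,peg),"oil",cast(c,(367,217),.06))
im=c["pixels"]; hsv=cv2.cvtColor(im,cv2.COLOR_RGB2HSV); m=cv2.inRange(hsv,(75,80,40),(100,255,255)); m[:, :260]=0; m[:,350:]=0
ys,xs=np.nonzero(m); print("teal",xs.min(),xs.max(),ys.min(),ys.max(), cast(c,(xs.min(),183),.01),cast(c,(xs.max(),183),.01))
# look from above between axis and peg
d=(peg-wp)[:2]; yaw=np.arctan2(d[1],d[0])
from plant import kin
for y in(yaw,yaw+np.pi):
  for off in (-1.,0,1.): print(y,off,kin.ik(np.r_[peg[:2],.095],Rz(y+off)))
w=eyes.capture("wrist"); print(np.round(w["T_tool_cam"],3).tolist(),w["mtx"].tolist(),w["k1"])
E
```

```text
peg [0.66610643 0.07725846 0.106     ] workpiece [0.57499943 0.09934671 0.096     ] arm [0.52031859 0.10729779 0.136     ] 0.09374633798513131 peg in side [268.74950843 201.45595639] oil [ 0.4420329  -0.11665999  0.06      ]
teal 283 326 162 216 [0.57862494 0.18136664 0.01      ] [0.57575076 0.02443642 0.01      ]
-0.2378535797694574 -1.0 None
-0.2378535797694574 0 [ 2.23694725e+00  2.36540628e+01  8.07947131e+01 -2.54444375e-14
  7.55512241e+01  1.05864954e+02]
-0.2378535797694574 1.0 [ 2.23694725e+00  2.36540628e+01  8.07947131e+01 -2.54444375e-14
  7.55512241e+01  4.85691740e+01]
2.903739073820336 -1.0 [ 2.23694725e+00  2.36540628e+01  8.07947131e+01 -2.54444375e-14
  7.55512241e+01 -1.68392670e+01]
2.903739073820336 0 [ 2.23694725e+00  2.36540628e+01  8.07947131e+01 -2.54444375e-14
  7.55512241e+01 -7.41350465e+01]
2.903739073820336 1.0 [ 2.23694725e+00  2.36540628e+01  8.07947131e+01 -2.54444375e-14
  7.55512241e+01 -1.31430826e+02]
[[0.001, -0.962, -0.274, 0.077], [1.0, 0.001, 0.0, 0.0], [0.0, -0.274, 0.962, -0.152], [0.0, 0.0, 0.0, 1.0]] [[283.28337070973566, 0.0, 321.11647456397077], [0.0, 283.28337070973566, 194.33532984548327], [0.0, 0.0, 1.0]] -0.030363207054043544
```

```bash
cat >> h.py <<'E'
def wrist():
    from plant import eyes,status
    p=np.array(status.get_eef_pos()); R=np.array(status.get_orientation()); w=eyes.capture("wrist")
    T=np.eye(4); T[:3,:3]=R; T[:3,3]=p; w["T"]=T@w["T_tool_cam"]; return w
E
python3 - <<'E'
from h import *
from plant import manip,status,jaws
yaw=2.9037
manip.move_to([.60,.09,.26],Rz(yaw)); manip.sleep(.3)
w=wrist(); cv2.imwrite("pics/w1.png",w["pixels"][:,:,::-1]); np.savez("pics/w1.npz",**{k:w[k] for k in("pixels","mtx","k1","T")})
print(status.get_clock(),status.get_eef_pos())
for n,p in dict(peg=(.666,.0773,.106),wp=(.575,.0993,.096),arm=(.52,.107,.136)).items(): print(n,pix(w,p))
E
```

```text
3.2583 [0.60003995 0.08975994 0.25998051]
peg [323.88831308 239.263289  ]
wp [323.96654751 158.83615969]
arm [318.69324807 106.63151809]
```

View pics/w1.png

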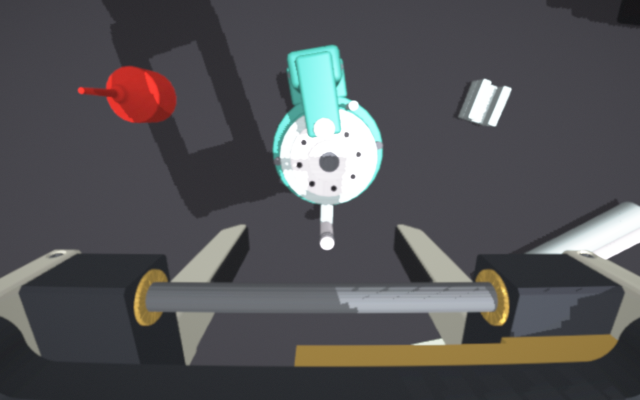

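The wrist view shows the peg top at (327,243), the workpiece hole at (329,161), the bushing arm's midline running roughly (317.5,54) to (323.5,132), and probably the stop post at (353,105).

Run:
```python
from h import *
w=np.load("pics/w1.npz")
peg=cast(w,(327,243),.106); wp=cast(w,(329,161),.096)
a=cast(w,(317.5,54),.136); b=cast(w,(323.5,132),.136)
yaw=lambda p,q: np.arctan2(*(q-p)[1::-1])
print("peg",peg,"wp",wp,np.linalg.norm((peg-wp)[:2]),"lever yaw",yaw(wp,peg))
print("arm",a,b,"axis yaw",yaw(a,b),yaw(a,wp)," a->wp dist",np.linalg.norm((a-wp)[:2]))
# foot/drum circle: teal extents rows
hsv=cv2.cvtColor(w["pixels"],cv2.COLOR_RGB2HSV); m=cv2.inRange(hsv,(75,80,40),(100,255,255))
n,l,st,ce=cv2.connectedComponentsWithStats(m); i=1+st[1:,4].argmax(); m=(l==i)
P=[]
for r in range(135,190,3):
    xs=np.nonzero(m[r])[0]; P+= [cast(w,(xs[0],r),.008)[:2],cast(w,(xs[-1],r),.008)[:2]]
P=np.array(P); A=np.c_[2*P,np.ones(len(P))]; s=np.linalg.lstsq(A,(P**2).sum(1),rcond=None)[0]
print("foot centre",s[:2],"r",np.sqrt(s[2]+s[:2]@s[:2])); c=np.r_[s[:2],0]
print("yaw via foot: lever",yaw(c,peg),"axis",yaw(a,c),np.linalg.norm((peg-c)[:2]))
crop=cv2.resize(w["pixels"][30:260,220:430],None,fx=2.6,fy=2.6,interpolation=cv2.INTER_CUBIC); cv2.imwrite("pics/w1c.png",crop[:,:,::-1])
```

```text
peg [0.67156432 0.07975395 0.106     ] wp [0.57870853 0.10422621 0.096     ] 0.09602650793425292 lever yaw -0.2576916032453203
arm [0.47576499 0.11672987 0.136     ] [0.5436759  0.10592915 0.136     ] axis yaw -0.15772157934616837 -0.1208692951625644  a->wp dist 0.10370011471912684Traceback (most recent call last):
  File "<stdin>", line 13, in <module>
IndexError: index 0 is out of bounds for axis 0 with size 0
```

```bash
cat >> h.py <<'E'
AX=np.array([.5785,.1035]); RAD=.095
def pose(lev,off,z=.095,rad=RAD): # lever yaw in world, tangential offset of the TCP
    u=np.array([np.cos(lev),np.sin(lev)]); t=np.array([-u[1],u[0]])
    return np.r_[AX+rad*u+off*t,z],Rz(lev+np.pi),t
E
python3 - <<'E'
from h import *
from plant import manip,status,jaws
jaws.grip(.5)
p,R,t=pose(-.255,0,.128); manip.move_to(p,R); manip.sleep(.2)
w=wrist(); cv2.imwrite("pics/w2.png",w["pixels"][:,:,::-1]); np.savez("pics/w2.npz",**{k:w[k] for k in("pixels","mtx","k1","T")})
print(status.get_clock(),status.get_eef_pos(),status.get_finger_gap(),status.get_ft_force(),"expect peg",pix(w,np.r_[p[:2],.106]))
E
```

```text
5.0583 [0.67153621 0.07982726 0.13096213] 0.49990092672190767 [-0.7245021  -0.15299745  0.42760813] expect peg [319.79921498 228.07370147]
```

View pics/w2.png

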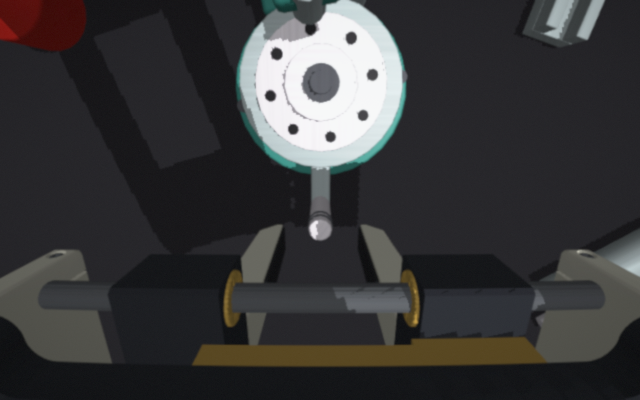

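The peg top is at (320,230), within about 1.5 mm of the predicted point, and sits midway between the fingertips. I can lower now and push back to the stop.

```bash
cat >> h.py <<'E'
OFF=.015
def ft(n=4):
    from plant import status,manip
    v=[]
    for _ in range(n): v.append(status.get_ft_force()); manip.sleep(.01)
    return np.mean(v,0)
def go(lev,off,v=.05):
    from plant import manip
    p,R,t=pose(lev,off); manip.move_linear(p,R,velocity=v); return t
def push(lev,d,base,limit,clicks,step=.0021):
    """Push from lever angle lev in direction d till `clicks` clicks or limit N. Returns (lever angle, clicks seen)."""
    from plant import manip,status
    off=0.; peak=0; n=0; log=[]
    while True:
        if off<OFF-.003: off+=.004; t=go(lev,d*off)
        else:
            lev+=d*step/RAD; t=go(lev,d*off)
        manip.sleep(.04)
        F=-d*(ft()-base)[:2]@t[:2]; peak=max(peak,F); log.append(round(float(F),1))
        if peak-F>1.6:
            manip.sleep(.3); F=-d*(ft()-base)[:2]@t[:2]; log.append(f"click {F:.1f}"); n+=1; peak=max(F,0)
            if n>=clicks: break
        if F>limit or len(log)>70: break
    print(log,"lev",round(lev,3),"t",status.get_clock(),"gap",status.get_finger_gap()); return lev,n,off
def release(lev,d,base,off,target=None):
    """Back off till the force vanishes, then go to the middle."""
    from plant import manip,status
    log=[]
    for _ in range(40):
        t=go(lev,d*off); F=-d*(ft(3)-base)[:2]@t[:2]; log.append(round(float(F),1))
        if F<.5: break
        lev-=d*max(.002,min(.006,.7*F/260))/RAD
    free=lev
    if target is not None: lev=target
    go(lev,0); manip.sleep(.3); print(log,"free at",round(free,3),"resid",ft()-base,"t",status.get_clock()); return free
E
python3 - <<'E'
from h import *
from plant import manip,status,jaws
jaws.grip(.5,60)
go(-.255,0); manip.sleep(.4); base=ft(10); print(base,status.get_eef_pos(),status.get_clock())
lev,n,off=push(-.255,-1,base,11.3,9)
np.save("pics/st.npy",np.r_[lev,n,off,base])
E
```

```text
[-0.04262683  0.0452114  -0.11398086] [0.6704719  0.07955179 0.09511277] 6.5667
[0.3, -0.2, -0.1, -0.2, -0.2, 0.5, 0.8, 1.9, 2.2, 2.8, 2.9, 3.6, 3.6, 4.3, 5.0, 5.4, 5.2, 5.8, 6.2, 3.3, 'click 3.7', 4.1, 4.1, 4.6, 4.5, 5.0, 6.2, 5.9, 3.1, 'click 3.5', 3.7, 4.1, 4.6, 4.8, 6.0, 6.1, 6.3, 7.0, 7.5, 8.4, 8.5, 8.8, 10.1, 9.9, 10.6, 11.1, 11.7] lev -1.183 t 21.8583 gap 0.5025885203444045
```

Run:
```python
from h import *
from plant import manip,status
s=np.load("pics/st.npy"); lev,off,base=s[0],s[2],s[3:]
release(lev,-1,base,off,-.615); manip.sleep(.2)
w=wrist(); cv2.imwrite("pics/w3.png",w["pixels"][:,:,::-1]); p=pose(-.615,0)[0]; print(pix(w,np.r_[p[:2],.106]),status.get_clock())
```

```text
[11.8, 10.3, 8.9, 7.3, 5.6, 4.9, 3.7, 2.0, 0.6, 0.4] free at -0.664 resid [-0.4405942  -0.18282474  0.59664415] t 25.6083
[320.47027544 255.87265348] 25.8583
```

View pics/w3.png

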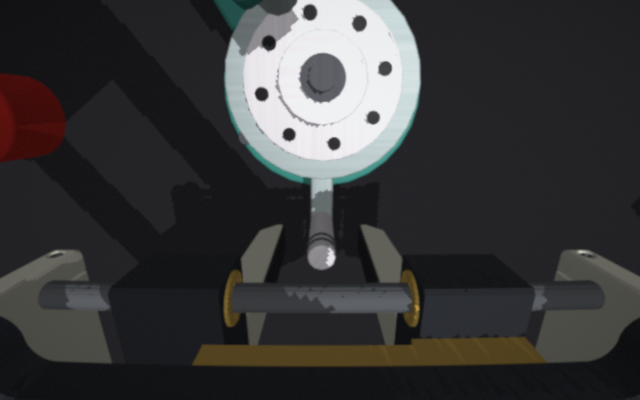

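At the stop the peg is free and centred between the fingers, at (321,257) against (320,256) predicted. It started in notch 2, since I counted two clicks back. Next is the first click forward.

```bash
cat > one.py <<'E'
import sys
from h import *
from plant import manip,status
k=int(sys.argv[1]); l0=-.615+.18*(k-1)
base=ft(8); lev,n,off=push(l0,1,base,11.3,1)
print("clicks",n)
if n==1:
    release(lev,1,base,off,l0+.18); manip.sleep(.25)
    w=wrist(); im=w["pixels"]; cv2.imwrite(f"pics/k{k}.png",im[:,:,::-1]); p=pose(l0+.18,0)[0]; print(pix(w,np.r_[p[:2],.106]),status.get_clock())
E
python3 one.py 1
```

```text
[-0.1, -0.0, -0.2, -0.2, -0.0, 0.8, 1.0, 1.8, 2.4, 2.8, 3.5, 3.7, 4.1, 4.5, 4.3, 5.9, 6.2, 6.4, 6.6, 3.7, 'click 4.1'] lev -0.239 t 32.7583 gap 0.5020267163365414
clicks 1
[4.0, 2.5, 0.7, 0.6, -0.1] free at -0.408 resid [ 0.01994614 -0.10050107  0.29971909] t 34.9583
[320.42747496 256.034024  ] 35.2583
```

View pics/k1.png

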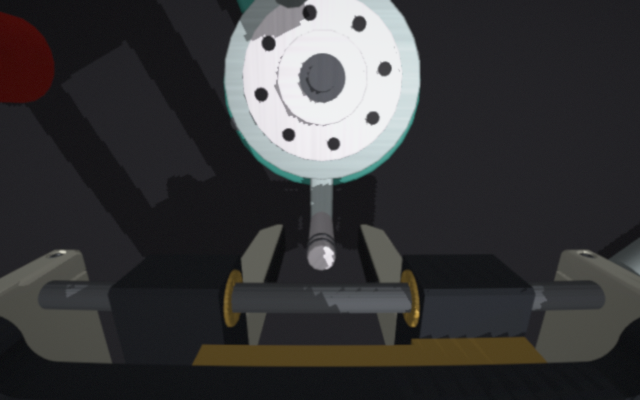

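The lever rests free in notch 1, with the peg centred at (321,257).

```bash
python3 one.py 2
```

```text
[0.2, -0.1, -0.1, 0.3, 0.3, 0.9, 1.5, 1.3, 2.0, 2.6, 3.5, 3.7, 4.5, 5.2, 5.4, 5.8, 6.0, 6.2, 6.5, 3.7, 'click 4.0'] lev -0.059 t 42.1583 gap 0.4989221426207682
clicks 1
[4.3, 2.5, 1.0, 0.6, -0.3] free at -0.236 resid [ 0.08398986  0.12808095 -0.54570979] t 44.3417
[320.60026539 255.89294444] 44.6417
```

View pics/k2.png

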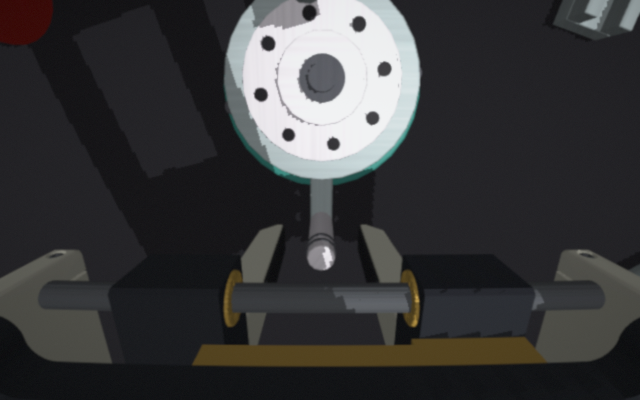

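Notch 2 is reached and the peg is free and centred at (320,257).

```bash
python3 one.py 3
```

```text
[0.3, 0.8, -0.1, -0.3, 0.2, 0.9, 1.2, 1.6, 2.8, 3.2, 3.2, 3.4, 4.4, 4.6, 5.3, 5.6, 6.1, 6.1, 6.9, 4.2, 'click 4.0'] lev 0.121 t 51.5417 gap 0.5051988661373623
clicks 1
[3.8, 2.4, 0.8, 1.0, -0.3] free at -0.057 resid [ 0.52728456 -0.20763914 -0.16909791] t 53.725
[320.80472047 255.79834451] 54.025
```

View pics/k3.png

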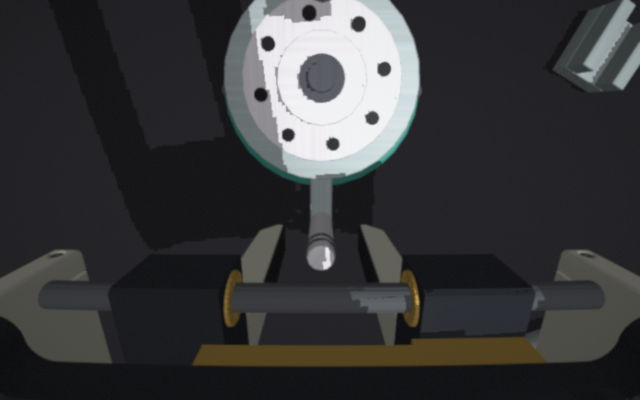

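The lever rests free in notch 3, with the peg at (320,257) clear of both fingers, so I'm handing it in.

```bash
python3 -c "
from plant import close_job
print(close_job())"
```

```text
the job is handed in; nothing more can be done
None
```

The plate was brought back to its stop, then clicked forward one notch at a time with the lever let go free each time; at hand-in (about 54 s) it rested free in the third notch, with the push never reading above about 12 N; the hand-in returned no verdict.

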